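Shut the drain valve of a hot-holding well with the T-key

ROBOT

A 6-joint arm with a two-finger parallel gripper is mounted at the origin on the work surface. World frame = base frame: x ahead of the robot, y to its left, z up, the work surface at z = 0. Lengths are in m, angles in rad, forces in N, time in s.
With the tool pointing down it reaches from about 0.375 to 0.9 m from the base axis. Payload 3.1 kg.
Tool frame: the origin (TCP) lies between the finger pads; the fingertips stand 25 mm ahead of it and the grasp point (between the pads) lies 6 mm ahead of it; x points along the fingers, z is the direction in which the jaws open and shut, and the axes are right-handed (so a half turn about x gives the same grasp; the last joint's range is limited). The gripper opens to 85 mm and grips with 20 to 120 N. Pads are 22 mm wide; open, the fingers measure 114 mm over their backs; the gripper's body (76 mm by 85 mm) begins 54 mm behind the grasp point. The pads swing forward as they close: fully open they stand 13 mm farther back than shut.
Start: joints at [1.044, 0.527, 1.433, -0, 1.181, -0.178], TCP at [0.214, 0.587, 0.256] pointing down, gripper open.
Joint ranges: [-3.08, 3.08], [-0.75, 2.2], [0.22, 2.44], [-1.43, 4.57], [0, 2.65], [-2.85, 2.85]. Speed limits (rad/s): [2.79, 2.79, 3.14, 3.14, 3.14, 3.14].

INTERFACE

Orientations are given as a unit quaternion [x, y, z, w].
In Python, from workcell import * gives the robot as it stands. The module is installed in compiled form; this text tells all that it offers.
- The arm moves only by the tool play_rows, never from a script. Its argument "deltas" is a list of rows, each a list of 3 entries, a list of its own where there are three numbers: the turn, a rotation vector about the tool's x, y, z scaled (see below), then the shift along the tool's x, y, z scaled (see below), then the opening, from 0 (shut) to 1 (fully open). In form: [[[rx, ry, rz], [dx, dy, dz], fingers], ...]. A call has 1 to 10 rows; each row is the pose to reach, as a shift and turn from the pose commanded when the call began, along the tool's axes at that moment, turning the shorter way round; what a row does not reach only later rows make up. The controller multiplies each number of a shift by 0.75 m and each number of a turn by 180 degrees. A row lasts 1/10 s, in which the tool goes at most 50 mm and 8.59 degrees, less where a joint would pass 70% of its speed; a pose out of reach is approached as far as the arm can. A call with a number of a shift or a turn outside -1 to 1 is refused whole. A call with a gripper value outside its range is refused whole. The fingers move at their own pace and stop on an object; the grip force is fixed at half the most. Time passes only in rows, so rows that repeat a pose let the fingers close. It gives the time, the measured TCP pose, the force and the opening at its end, in the units of the state.
- sense(): the state, without advancing time (a new reading comes with each control period).
- grab_frame(name): name is "scene" or "side" or "wrist"; returns the picture (384x512x3 uint8, blue, green, red); there is no depth.
- camera_info(name): a dict with "mtx" (3x3 intrinsics, pixels), "R" (3x3) and "t" (3): a world point X has camera coordinates R X + t. Camera axes: x right, y down, z forward; pixel columns grow to the right and rows downward; lengths in m; the calibration is good to about 2 mm. A picture is of the moment at which its call begins: read the wrist's pose just before it. camera_info takes no time and is no camera call; for the wrist camera it gives the pose at the moment of the call.
- job_done(): hands the job in, once; it reports no verdict.
Trained networks look in the newest picture that a camera, given by its name, has taken for a name from the list of things; names that differ only in an ending like _2 or _b are one class to them, and where a whole thing is asked for, a point or a joint stands for the part that bears it (a point fixed in the world has none). Each returns a list of dicts, best first, with "score" (0 to 1); they miss things now and then, are a little off and sometimes report something else, mostly with a low value. They report only what shows in the picture. A call takes as long as a camera call. They do not tell look-alikes from the thing itself.
- outline_of(camera, label): "pixels" (384x512 bool, what is visible of it) and "box" ([left, top, width, height] in pixels, round what is visible of it).
- tip_of(camera, label): "at" ([column, row] in pixels: a listed point, or the origin of a listed thing).
The state is a dict: "clock": time; "qpos": joint angles; "joint_vel": joint speeds; "tau": joint torques, N m; "eef_pos": TCP position; "orientation": TCP orientation; "ft_force": force on the tool from outside, world axes, zero at the start; "moment": the same for the moment, N m; "grip_width": opening from 0.0 (shut) to 1.0 (fully open).
Only numpy, scipy, OpenCV 4.12 (cv2) and the standard library are available. Lean on these libraries where they do the work, as an engineer would, in place of code of your own. Each camera call takes 0.05 s, during which the arm holds its last target. There are 200 camera calls.

TASK

Shut the drain valve of the hot-holding well before it is filled: take the T-key out of its holder, lower it gently down the well's deep key shaft and feel for the fit until its socket drops fully over the square stem at the bottom, then turn it clockwise (seen from above) until the valve comes up against its stop, without ramming or wrenching. Lift the key out again and stand it back upright in its holder, and let go. Leave everything else on the table where it is.

Things in the scene. Friction and masses are not known exactly. Their poses are not given: they have to be found in the camera images.
- well: hot-holding well, a fixed stainless counter unit; origin under the key shaft's axis, z up. Deck 140 mm high; from the axis it reaches 50 mm to its -x (front, control knob, facing the robot), 302 mm to +x (two lidded pans, lid handles up to 168 mm above the table) and 150 mm to each side
- shaft_mouth (a point): centre of the mouth of the key shaft in the well's deck, 140 mm above the table; axes as the well's. The shaft is a straight upright round hole, 39 mm diameter with a 3 mm chamfer, 120 mm deep. A flat brass ring round the mouth, 58 mm across, turns with the stem: its tab stands by a dot when the valve is open, by a bar when closed
- shaft_floor (a point): centre of the shaft's floor, 120 mm below its mouth; axes as the well's. The brass valve stem stands on it: a square 16 mm across flats and 18 mm tall (flat corners 102 mm below the mouth), above it a round nose 16 mm across, tapered, to 24 mm (96 mm below the mouth). The square's yaw is not told, differs every time (any angle) and does not follow from the joint's value: find the fit by feel
- stem (a joint): turn of the valve stem from fully open: 0 = open, grows clockwise seen from above, 1.25 rad = hard stop, fully closed. Starts between 0 and 0.25. Turns with about 0.1 to 0.15 N m of friction and stays where it is left; at the stop the twist on the tool rises at once: 0.3 N m is plenty, 0.8 N m is wrenching it
- key: steel T-key, about 0.34 kg, upright in the holder. Origin: centre of its lower end, z up the 12 mm shank. Lower end: square socket, outside 24 mm (34 over corners), opening 18 mm square and 20 mm deep, faces along the key's x and y. It fits the stem within about 7 degrees of yaw, every quarter turn. Lower end fully seated: 116 mm below the shaft's mouth; resting on the corners unfitted: 102 mm
- key_bar (a point): centre of the T-key's crossbar, the place to grip it, 165 mm above the key's lower end; axes as the key's. The crossbar runs along x: 90 mm long, 14 mm thick (y), 18 mm high
- holder_mouth (a point): centre of the mouth of the key holder's pocket: a fixed white plastic block 75 x 75 mm and 90 mm high with a round pocket of 41 mm diameter (4 mm chamfer), 80 mm deep; the key stands in it on its lower end, 10 mm above the table
- cup_a: small green plastic cup, 66 mm wide, 30 mm high, a bystander; origin under its centre
- cup_b: small green plastic cup, as cup_a, a bystander
- cup_c: small green plastic cup, as cup_a, a bystander
- bowl: steel mixing bowl, 200 mm wide, 75 mm high, a bystander; origin under its centre
- film_box: cardboard box of wrapping film, 300 x 50 x 50 mm, long along its x, a bystander; origin under its centre
- bottle: white plastic bottle, 64 mm wide, 180 mm high, a bystander; origin under its centre
There are look-alikes about, which are no part of the job. Of the things like the key, leave any that is orange; of the rest the larger one is meant. Leave any purple look-alike of the part that bears holder_mouth alone.

How it is judged:
By the outcome, as a careful person would: the job done as asked, in the order asked, and still so for the second after the job is handed in, with the robot touching nothing.
It also fails if it takes over 67 s, if anything falls off the work surface, if the arm or the gripper's body presses on something with over 40 N, if the wrist force passes 120 N, or if a joint passes its speed limit or range.

## Working session

There is one attempt and no reset: what is moved stays moved. The work goes in short steps, Python scripts to look and compute and a tool call to move; the robot and the scene stay as the last step left them, time stands still between calls to the robot, and variables do not carry over. Pictures are saved under pics/ and viewed, about 8 in all and at most 12, crops included, and the job is handed in when it is done.

Besides the shell and the picture viewer there is one more tool, called after ">>>" by a JSON object that holds its "op" and its "data", one argument or row to a line. play_rows: Moves the arm, as the interface text tells. Shifts and turns lie within -1 to 1; 1 stands for 0.75 m of shift or 180 degrees of turn. Its arguments: {"type":"object","properties":{"deltas":{"type":"array","items":{"type":"array"}}},"required":["deltas"]}

```bash
mkdir -p pics; cat > h.py <<'E'
from workcell import *
import numpy as np, cv2
from scipy.spatial.transform import Rotation as Ro
def ray(cam,px):
    c=camera_info(cam);K=np.array(c["mtx"]);R=np.array(c["R"]);t=np.array(c["t"])
    d=R.T@np.linalg.solve(K,[px[0],px[1],1]);return -R.T@t,d
def onz(cam,px,z):
    o,d=ray(cam,px);return (o+d*(z-o[2])/d[2]).round(4)
def tri(a,b):
    A=np.zeros((3,3));v=np.zeros(3)
    for cam,px in (a,b):
        o,d=ray(cam,px);d=d/np.linalg.norm(d);P=np.eye(3)-np.outer(d,d);A+=P;v+=P@o
    return np.linalg.solve(A,v).round(4)
def proj(cam,X):
    c=camera_info(cam);p=np.array(c["mtx"])@(np.array(c["R"])@X+np.array(c["t"]));return (p[:2]/p[2]).round(1)
E
python3 - <<'E'
from h import *
s=sense();print(s)
ims=[]
for c in("scene","side"):
    im=grab_frame(c);ims.append(im)
    for l in("key_bar","holder_mouth","shaft_mouth","key","bottle","bowl","film_box","cup_a"):
        print(c,l,[(np.round(d["at"],1).tolist(),round(d["score"],2)) for d in tip_of(c,l)][:4])
cv2.imwrite("pics/scene.png",cv2.resize(ims[0],(800,600)));cv2.imwrite("pics/side.png",cv2.resize(ims[1],(800,600)))
E
```

```text
{'clock': 0.0, 'qpos': array([ 1.04351918e+00,  5.28438349e-01,  1.43389156e+00,  3.48458016e-05,
        1.18140760e+00, -1.78492468e-01]), 'joint_vel': array([ 0.00043297,  0.001983  , -0.00013691, -0.00014865,  0.00129067,
       -0.0003519 ]), 'tau': array([ 6.89893932e-05, -4.42344582e+01, -1.78029585e+01, -6.74224589e-05,
        8.27897253e-03, -4.95997110e-07]), 'eef_pos': array([0.21322102, 0.58680572, 0.25535407]), 'orientation': array([-0.40596465,  0.57986656,  0.40534963,  0.57848003]), 'ft_force': array([ 0.5879874 ,  1.07441006, -1.11807283]), 'moment': array([-0.01580857, -0.01220019, -0.00277378]), 'grip_width': 0.9973998778771025}
scene key_bar [([279.7, 229.7], 0.74), ([221.0, 154.0], 0.53), ([244.6, 157.3], 0.52), ([269.6, 161.3], 0.52)]
scene holder_mouth [([245.3, 199.4], 0.89)]
scene shaft_mouth [([278.2, 234.2], 0.94)]
scene key [([248.4, 184.9], 0.59), ([268.2, 199.3], 0.57)]
scene bottle [([161.7, 190.0], 0.68), ([352.2, 338.1], 0.18)]
scene bowl []
scene film_box [([165.9, 162.0], 0.59)]
scene cup_a [([208.5, 165.6], 0.71), ([178.4, 212.0], 0.62), ([374.4, 293.9], 0.59)]
side key_bar [([247.1, 203.5], 0.78), ([273.2, 238.8], 0.74), ([306.2, 214.8], 0.65)]
side holder_mouth [([275.3, 208.4], 0.86), ([308.2, 233.5], 0.68)]
side shaft_mouth [([240.5, 155.5], 0.56)]
side key [([248.7, 247.7], 0.68), ([270.9, 268.4], 0.56), ([345.4, 231.2], 0.33)]
side bottle [([380.2, 258.5], 0.74)]
side bowl [([200.3, 152.8], 0.59)]
side film_box [([396.1, 307.9], 0.63)]
side cup_a [([329.3, 295.3], 0.89), ([346.6, 231.1], 0.69), ([177.0, 167.5], 0.6), ([307.8, 236.8], 0.28)]
```

View pics/scene.png

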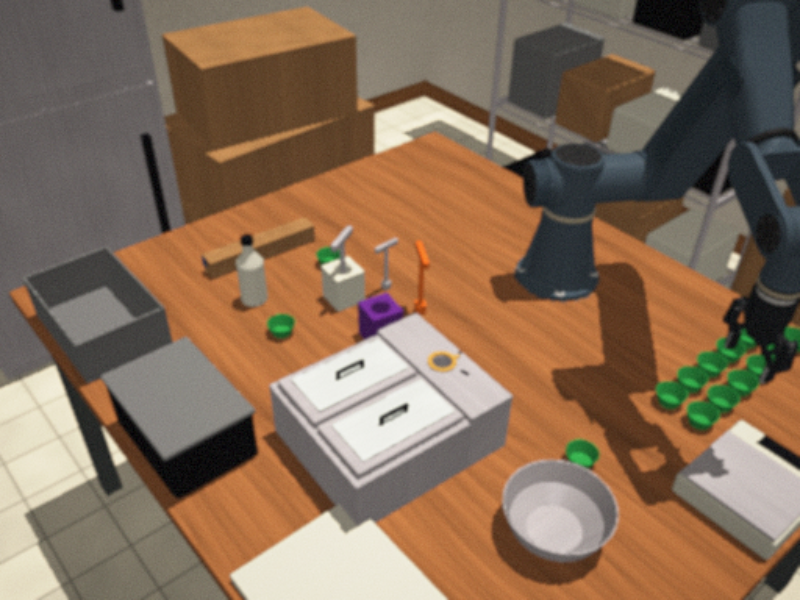

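View pics/side.png

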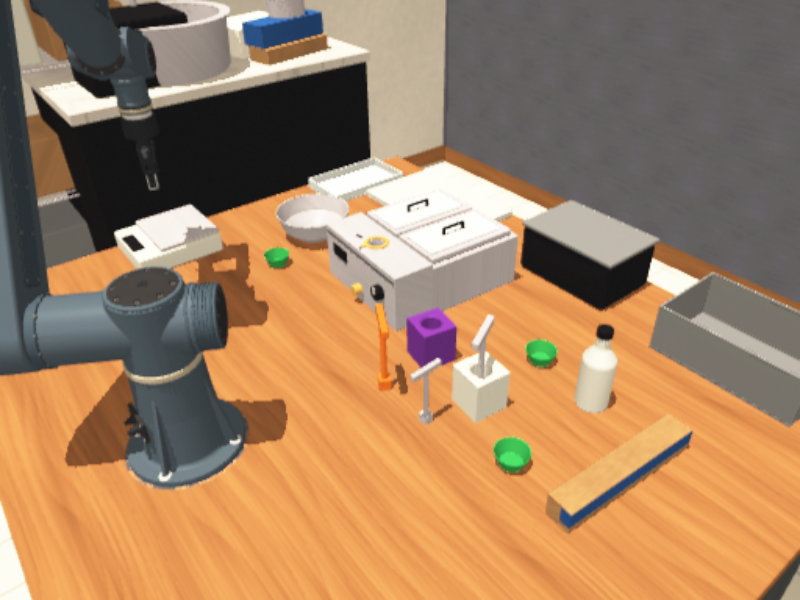

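```bash
python3 - <<'E'
from h import *
print("bar",tri(("scene",[221,154]),("side",[306.2,214.8])), onz("scene",[221,154],.175),onz("side",[306.2,214.8],.175))
print("mouth",tri(("scene",[282.5,231]),("side",[240.5,155.5])),onz("scene",[282.5,231],.14),onz("side",[240.5,155.5],.14))
print("holder", onz("side",[308.2,233.5],.09))
for a in ([476,345],[490,320]): print("sidebar",onz("side",np.array(a)*.64,.175))
for a in ([335,248],[352,230]): print("scenebar",onz("scene",np.array(a)*.64,.175))
print("small",onz("side",np.array([425,417])*.64,0),onz("scene",np.array([387,286])*.64,0),"orange",onz("side",np.array([385,385])*.64,0), "purple",onz("side",[275.3,208.4],.09))
for n,p in dict(cupfar=[540,360],cupnear=[512,468],bottle=[595,405]).items(): print(n,onz("side",np.array(p)*.64,0))
s=sense();R=Ro.from_quat(s["orientation"]).as_matrix();print(R.round(3))
c=camera_info("wrist");Rc=np.array(c["R"]);print("cam pos in tool",R.T@(-Rc.T@np.array(c["t"])-s["eef_pos"]),"cam fwd",R.T@Rc[2],"camx",R.T@Rc[0],c["mtx"])
E
```

```text
bar [ 0.4702 -0.26    0.1679] [ 0.4756 -0.2504  0.175 ] [ 0.4649 -0.267   0.175 ]
mouth [0.5497 0.1607 0.14  ] [0.5497 0.1608 0.14  ] [0.5498 0.1605 0.14  ]
holder [ 0.4859 -0.2596  0.09  ]
sidebar [ 0.4436 -0.2833  0.175 ]
sidebar [ 0.5129 -0.2471  0.175 ]
scenebar [ 0.5115 -0.2413  0.175 ]
scenebar [ 0.437  -0.2759  0.175 ]
small [ 0.3746 -0.2286  0.    ] [ 0.364  -0.2347  0.    ] orange [ 0.3684 -0.1102  0.    ] purple [ 0.4886 -0.1071  0.09  ]
cupfar [ 0.6667 -0.2541  0.    ]
cupnear [ 0.4144 -0.4169  0.    ]
bottle [ 0.6493 -0.4101  0.    ]
[[-0.    -0.94   0.342]
 [ 0.     0.342  0.94 ]
 [-1.     0.     0.   ]]
cam pos in tool [-0.1171915   0.06633365  0.00034336] cam fwd [ 9.65833768e-01 -2.59162025e-01 -4.22374852e-04] camx [ 7.94745612e-05 -1.33358759e-03  9.99999108e-01] [[309.07764036   0.         254.12081215]
 [  0.         309.07764036 190.22906657]
 [  0.           0.           1.        ]]
```

```bash
cat >> h.py <<'E'
import json,os
def RT(yaw):  # tool x down, z at yaw (deg)
    a=np.radians(yaw);z=np.array([np.cos(a),np.sin(a),0]);x=np.array([0,0,-1.]);return np.column_stack([x,np.cross(z,x),z])
def cmd(): return json.load(open("cmd.json")) if os.path.exists("cmd.json") else [[.214,.587,.256],70]
def setcmd(p,y): json.dump([list(map(float,p)),float(y)],open("cmd.json","w"))
def plan(*T,save=True):
    p,y=cmd();R0=RT(y)
    for P,Y in T:
        d=R0.T@(np.array(P)-p)/.75; r=(Ro.from_matrix(R0.T@RT(Y)).as_rotvec())/np.pi
        print("turn",(r.round(4)+0.).tolist(),"shift",(d.round(4)+0.).tolist())
    if save: setcmd(*T[-1])
def st():
    s=sense();R=Ro.from_quat(s["orientation"]).as_matrix()
    print("t",round(s["clock"],2),"p",s["eef_pos"].round(4),"yaw",np.degrees(np.arctan2(R[1,2],R[0,2])).round(2),"tilt",np.degrees(np.arccos(-R[2,0])).round(2),"F",s["ft_force"].round(1),"M",s["moment"].round(2),"g",round(s["grip_width"],3),"q6",round(s["qpos"][5],2))
    return s,R
E
python3 -c "
from h import *
plan(((.53,.17,.33),-10))"
```

```text
turn [0.4444, 0.0, 0.0] shift [-0.0987, -0.5861, -0.3784]
```

>>> {"op": "play_rows", "data": {
  "deltas": [
    [[0.4444,0,0],[-0.0987,-0.5861,-0.3784],1],
    [[0.4444,0,0],[-0.0987,-0.5861,-0.3784],1],
    [[0.4444,0,0],[-0.0987,-0.5861,-0.3784],1],
    [[0.4444,0,0],[-0.0987,-0.5861,-0.3784],1],
    [[0.4444,0,0],[-0.0987,-0.5861,-0.3784],1],
    [[0.4444,0,0],[-0.0987,-0.5861,-0.3784],1],
    [[0.4444,0,0],[-0.0987,-0.5861,-0.3784],1],
    [[0.4444,0,0],[-0.0987,-0.5861,-0.3784],1],
    [[0.4444,0,0],[-0.0987,-0.5861,-0.3784],1],
    [[0.4444,0,0],[-0.0987,-0.5861,-0.3784],1]
  ]
}}

```text
clock: 1.9
eef_pos: [0.5136, 0.1911, 0.3269]
orientation: [0.063, 0.704, -0.063, 0.705]
ft_force: [0.6, 0.5, 0.2]
grip_width: 1.001
```

```bash
python3 - <<'E'
from h import *
st()
im=grab_frame("wrist");cv2.imwrite("pics/w1.png",im)
for d in tip_of("wrist","shaft_mouth"): print(d, onz("wrist",d["at"],.14))
print(proj("wrist",[.5497,.1607,.14]))
st()
plan(((.478,-.26,.32),-64))
E
```

```text
t 1.9 p [0.5136 0.1911 0.3269] yaw -10.19 tilt 0.04 F [0.6 0.5 0.2] M [ 0.06 -0.05  0.04] g 1.001 q6 0.33
{'at': [298.3, 199.2], 'score': 0.67} [0.5578 0.1546 0.14  ]
[289.6 195. ]
t 2.0 p [0.5176 0.1881 0.3276] yaw -10.42 tilt 0.35 F [-0.8  0.8 -0.2] M [0.03 0.03 0.  ] g 1.0 q6 0.33
turn [0.3, 0.0, 0.0] shift [0.0133, -0.5767, 0.0313]
```

View pics/w1.png

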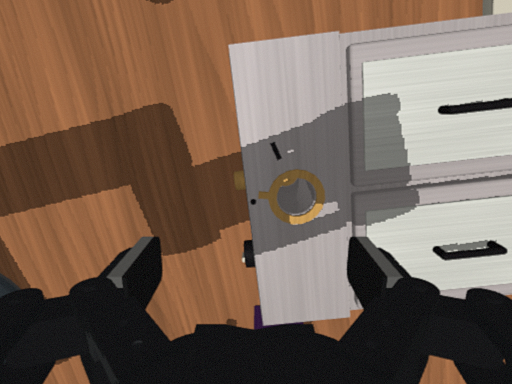

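```bash
python3 - <<'E'
from h import *
im=grab_frame("wrist")
for d in tip_of("wrist","shaft_mouth"): print(d["at"],d["score"], onz("wrist",d["at"],.14))
hsv=cv2.cvtColor(im,cv2.COLOR_BGR2HSV)
m=cv2.inRange(hsv,(12,110,60),(32,255,255));m[:150]=0;m[250:]=0;m[:,:265]=0;m[:,350:]=0
y,x=np.nonzero(m);c=cv2.convexHull(np.column_stack([x,y]));e=cv2.fitEllipse(c);print(e,onz("wrist",e[0],.14))
s,R=st();setcmd(s["eef_pos"],-10.2)
p=(.478,-.26,.32);plan((p,-64))
E
```

```text
[291.5, 195.4] 0.83 [0.5462 0.1646 0.14  ]
((290.9144287109375, 193.7056884765625), (53.741615295410156, 55.78102493286133), 67.74391174316406) [0.5459 0.1665 0.14  ]
t 2.1 p [0.5133 0.1918 0.3264] yaw -10.13 tilt 0.03 F [-0.   0.7  0.1] M [0.01 0.01 0.  ] g 1.0 q6 0.33
turn [0.2989, 0.0, 0.0] shift [0.0085, -0.6011, 0.0604]
```

>>> {"op": "play_rows", "data": {
  "deltas": [
    [[0.2989,0,0],[0.0085,-0.6011,0.0604],1],
    [[0.2989,0,0],[0.0085,-0.6011,0.0604],1],
    [[0.2989,0,0],[0.0085,-0.6011,0.0604],1],
    [[0.2989,0,0],[0.0085,-0.6011,0.0604],1],
    [[0.2989,0,0],[0.0085,-0.6011,0.0604],1],
    [[0.2989,0,0],[0.0085,-0.6011,0.0604],1],
    [[0.2989,0,0],[0.0085,-0.6011,0.0604],1],
    [[0.2989,0,0],[0.0085,-0.6011,0.0604],1],
    [[0.2989,0,0],[0.0085,-0.6011,0.0604],1],
    [[0.2989,0,0],[0.0085,-0.6011,0.0604],1]
  ]
}}

```text
clock: 3.1
eef_pos: [0.4793, -0.2631, 0.3197]
orientation: [0.374, 0.599, -0.375, 0.6]
ft_force: [0.0, -0.1, -0.0]
grip_width: 1.001
```

```bash
python3 - <<'E'
from h import *
import time
st();grab_frame("wrist");grab_frame("wrist");st()
im=grab_frame("wrist");cv2.imwrite("pics/w2.png",im);s,R=st()
for l,z in(("key_bar",.175),("holder_mouth",.09),("key",.01)):
  for d in tip_of("wrist",l): print(l,d["at"],d["score"], onz("wrist",d["at"],z))
for d in outline_of("wrist","key"): print(d["score"],d["box"])
print(cmd())
E
```

```text
t 3.1 p [ 0.4793 -0.2631  0.3197] yaw -63.97 tilt 0.16 F [ 0.  -0.1 -0. ] M [ 0.01 -0.04  0.04] g 1.001 q6 0.41
t 3.2 p [ 0.479  -0.2584  0.3194] yaw -63.81 tilt 0.11 F [0.2 0.  1.1] M [ 0.01 -0.02  0.03] g 1.0 q6 0.41
t 3.25 p [ 0.479  -0.2572  0.3195] yaw -63.72 tilt 0.14 F [ 0.4 -0.  -0.5] M [ 0.01 -0.03 -0.04] g 1.004 q6 0.41
key_bar [259.7, 188.2] 0.87 [ 0.4777 -0.2613  0.175 ]
key_bar [191.3, 249.0] 0.69 [ 0.3977 -0.2306  0.175 ]
key_bar [62.4, 222.5] 0.62 [ 0.3701 -0.1159  0.175 ]
holder_mouth [127.2, 83.9] 0.71 [ 0.4987 -0.0947  0.09  ]
holder_mouth [258.0, 168.1] 0.66 [ 0.4789 -0.2601  0.09  ]
key [206.1, 210.0] 0.89 [ 0.3767 -0.2279  0.01  ]
key [129.0, 178.6] 0.73 [ 0.3711 -0.1109  0.01  ]
key [256.3, 157.5] 0.6 [ 0.478  -0.2592  0.01  ]
0.86 [178.1, 206.9, 34.6, 74.2]
0.71 [16.5, 172.8, 125.8, 91.8]
0.63 [250.5, 135.2, 17.0, 98.7]
[[0.478, -0.26, 0.32], -64.0]
```

View pics/w2.png

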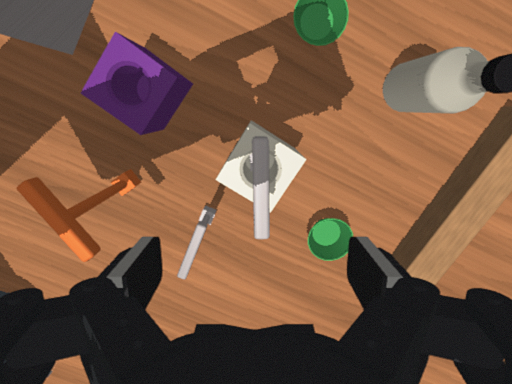

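```bash
python3 - <<'E'
from h import *
im=grab_frame("wrist");
g=cv2.cvtColor(im,cv2.COLOR_BGR2HSV)
o=[d for d in outline_of("wrist","key") if 240<d["box"][0]<265][0]["pixels"].astype(np.uint8)
y,x=np.nonzero(o);r=cv2.minAreaRect(np.column_stack([x,y]).astype(np.float32));print(r)
b=cv2.boxPoints(r);b=b[np.argsort(b[:,1])];t,bt=b[:2].mean(0),b[2:].mean(0)
for z in(.175,.184):
  A,B=onz("wrist",t,z),onz("wrist",bt,z);d=A-B;print(z,(A+B)/2,np.linalg.norm(d),np.degrees(np.arctan2(d[1],d[0])))
s,R=st()
E
```

```text
((260.5, 188.5), (101.0, 21.0), 90.0)
0.175 [ 0.47635 -0.26415  0.175  ] 0.09181296204785026 26.59295949416606
0.184 [ 0.47845 -0.2629   0.184  ] 0.0886377459099677 26.536143117213555
t 3.55 p [ 0.4794 -0.2575  0.3202] yaw -63.65 tilt 0.01 F [-0.7 -0.7  0.3] M [0.01 0.01 0.02] g 1.0 q6 0.41
```

```bash
python3 -c "
from h import *
setcmd([.4792,-.2577,.3198],-63.7)
plan(((.478,-.2625,.22),-63.5),((.478,-.2625,.181),-63.5))"
```

```text
turn [-0.0011, 0.0, 0.0] shift [0.1331, -0.0043, 0.005]
turn [-0.0011, 0.0, 0.0] shift [0.1851, -0.0043, 0.005]
```

>>> {"op": "play_rows", "data": {
  "deltas": [
    [[0,0,0],[0.06,-0.0043,0.005],1],
    [[0,0,0],[0.12,-0.0043,0.005],1],
    [[0,0,0],[0.16,-0.0043,0.005],1],
    [[0,0,0],[0.1851,-0.0043,0.005],1],
    [[0,0,0],[0.1851,-0.0043,0.005],1],
    [[0,0,0],[0.1851,-0.0043,0.005],1]
  ]
}}

```text
clock: 4.15
eef_pos: [0.4784, -0.2636, 0.1815]
orientation: [0.373, 0.6, -0.373, 0.601]
ft_force: [-0.1, -0.3, 1.0]
grip_width: 1.0
```

```bash
python3 - <<'E'
from h import *
im=grab_frame("wrist");cv2.imwrite("pics/w3.png",im);s,R=st()
for d in tip_of("wrist","key_bar"): print(d["at"],d["score"], onz("wrist",d["at"],.175))
E
```

```text
t 4.2 p [ 0.4788 -0.264   0.1822] yaw -63.74 tilt 0.12 F [ 0.5 -0.6 -0.1] M [ 0.   -0.06  0.03] g 1.0 q6 0.4
[256.0, 266.4] 0.7 [ 0.4755 -0.2658  0.175 ]
```

View pics/w3.png

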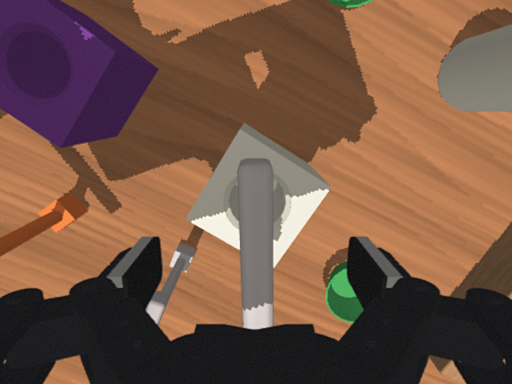

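```bash
python3 - <<'E'
from h import *
s,R=st()
for px in([257,160],[257,326]):
  for z in (.166,.184):
    P=onz("wrist",px,z);print(px,z,P,(R.T@(P-s["eef_pos"])).round(4))
im=cv2.imread("pics/w3.png");print(cv2.cvtColor(im,cv2.COLOR_BGR2GRAY)[150:175,256].tolist())
print(cv2.cvtColor(im,cv2.COLOR_BGR2GRAY)[300:340,258].tolist())
E
```

```text
t 4.25 p [ 0.4789 -0.2642  0.1826] yaw -63.75 tilt 0.17 F [ 0.7 -0.5 -0.9] M [0.02 0.01 0.03] g 1.003 q6 0.4
[257, 160] 0.166 [ 0.5174 -0.2456  0.166 ] [0.0167 0.0427 0.0003]
[257, 160] 0.184 [ 0.52   -0.2441  0.184 ] [-0.0013  0.0458  0.0001]
[257, 326] 0.166 [ 0.4412 -0.2833  0.166 ] [ 0.0166 -0.0423  0.0004]
[257, 326] 0.184 [ 0.454  -0.2767  0.184 ] [-0.0014 -0.0279  0.0002]
[140, 144, 143, 144, 142, 140, 143, 137, 112, 95, 96, 101, 102, 103, 106, 114, 113, 116, 118, 118, 119, 121, 122, 123, 122]
[118, 117, 117, 117, 132, 167, 183, 215, 216, 215, 212, 211, 214, 211, 211, 210, 212, 209, 211, 209, 211, 209, 209, 209, 210, 211, 210, 215, 192, 72, 17, 20, 30, 21, 23, 22, 29, 24, 21, 21]
```

>>> {"op": "play_rows", "data": {
  "deltas": [
    [[0,0,0],[0,0,0],0],
    [[0,0,0],[0,0,0],0],
    [[0,0,0],[0,0,0],0],
    [[0,0,0],[0,0,0],0],
    [[0,0,0],[0,0,0],0],
    [[0,0,0],[0,0,0],0],
    [[0,0,0],[0,0,0],0]
  ]
}}

```text
clock: 4.95
eef_pos: [0.4781, -0.264, 0.1814]
orientation: [0.373, 0.6, -0.374, 0.601]
ft_force: [-0.9, 0.2, 3.6]
grip_width: 0.151
```

```bash
python3 - <<'E'
from h import *
st();print(cmd())
plan(((.478,-.2625,.30),-63.5),save=False)
E
```

```text
t 4.95 p [ 0.4781 -0.264   0.1814] yaw -63.78 tilt 0.04 F [-0.9  0.2  3.6] M [-0.    0.07 -0.02] g 0.151 q6 0.4
[[0.478, -0.2625, 0.181], -63.5]
turn [0.0, 0.0, 0.0] shift [-0.1587, 0.0, 0.0]
```

>>> {"op": "play_rows", "data": {
  "deltas": [
    [[0,0,0],[-0.02,0,0],0],
    [[0,0,0],[-0.05,0,0],0],
    [[0,0,0],[-0.09,0,0],0],
    [[0,0,0],[-0.13,0,0],0],
    [[0,0,0],[-0.17,0,0],0],
    [[0,0,0],[-0.21,0,0],0],
    [[0,0,0],[-0.24,0,0],0],
    [[0,0,0],[-0.2507,0,0],0],
    [[0,0,0],[-0.2507,0,0],0]
  ]
}}

```text
clock: 5.85
eef_pos: [0.4779, -0.2637, 0.3692]
orientation: [0.374, 0.6, -0.374, 0.601]
ft_force: [0.6, 0.0, -3.9]
grip_width: 0.151
```

```bash
python3 - <<'E'
from h import *
s,R=st()
im=grab_frame("wrist");s,R=st();cv2.imwrite("pics/w4.png",im[100:])
setcmd(s["eef_pos"],-63.75)
plan(((.535,.02,.37),0),((.548,.163,.37),30))
E
```

```text
t 5.85 p [ 0.4779 -0.2637  0.3692] yaw -63.78 tilt 0.02 F [ 0.6  0.  -3.9] M [0.01 0.02 0.01] g 0.151 q6 0.4
t 5.9 p [ 0.4774 -0.2633  0.3679] yaw -63.78 tilt 0.13 F [ 0.8 -0.4 -3.5] M [-0.01  0.02  0.01] g 0.15 q6 0.4
turn [-0.3542, 0.0, 0.0] shift [-0.0028, 0.2359, -0.3048]
turn [-0.5208, 0.0, 0.0] shift [-0.0028, 0.3358, -0.4681]
```

View pics/w4.png

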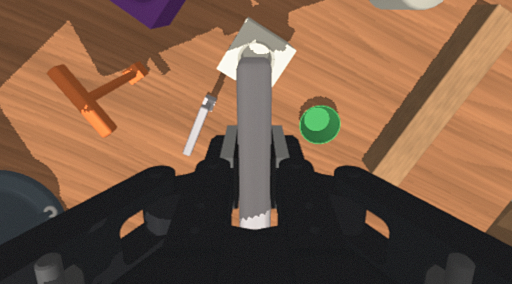

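>>> {"op": "play_rows", "data": {
  "deltas": [
    [[-0.3542,0,0],[-0.0028,0.2359,-0.3048],0],
    [[-0.3542,0,0],[-0.0028,0.2359,-0.3048],0],
    [[-0.3542,0,0],[-0.0028,0.2359,-0.3048],0],
    [[-0.3542,0,0],[-0.0028,0.2359,-0.3048],0],
    [[-0.3542,0,0],[-0.0028,0.2359,-0.3048],0],
    [[-0.3542,0,0],[-0.0028,0.2359,-0.3048],0],
    [[-0.5208,0,0],[-0.0028,0.3358,-0.4681],0],
    [[-0.5208,0,0],[-0.0028,0.3358,-0.4681],0],
    [[-0.5208,0,0],[-0.0028,0.3358,-0.4681],0],
    [[-0.5208,0,0],[-0.0028,0.3358,-0.4681],0]
  ]
}}

```text
clock: 6.9
eef_pos: [0.5473, 0.1681, 0.3684]
orientation: [-0.139, 0.695, 0.142, 0.692]
ft_force: [-0.9, -0.5, -3.2]
grip_width: 0.151
```

```bash
python3 - <<'E'
from h import *
s,R=st()
for i in range(3): im=grab_frame("wrist");s,R=st()
cv2.imwrite("pics/w5.png",im)
for d in tip_of("wrist","shaft_mouth"): print(d["at"],d["score"], onz("wrist",d["at"],.14))
a=grab_frame("side");b=grab_frame("scene")
for c in("side","scene"):
  for l in("key","shaft_mouth"):
    for d in tip_of(c,l): print(c,l,d["at"],d["score"])
cv2.imwrite("pics/c5.png",np.hstack([cv2.resize(a[90:230,180:300],(400,466)),cv2.resize(b[150:290,220:340],(400,466))]))
P=s["eef_pos"]+R@[.171,0,0];print("keybottom",P,proj("side",P),proj("scene",P))
E
```

```text
t 6.9 p [0.5473 0.1681 0.3684] yaw 22.9 tilt 0.34 F [-0.9 -0.5 -3.2] M [-0.13 -0.03  0.01] g 0.151 q6 -0.3
t 6.95 p [0.5473 0.1654 0.3683] yaw 23.04 tilt 0.32 F [-0.4 -0.6 -4. ] M [-0.05 -0.04  0.  ] g 0.153 q6 -0.3
t 7.0 p [0.5474 0.1638 0.3684] yaw 22.32 tilt 0.32 F [-0.9 -0.3 -4.1] M [-0.04 -0.03 -0.  ] g 0.151 q6 -0.29
t 7.05 p [0.5477 0.1627 0.3689] yaw 22.06 tilt 0.28 F [-0.3 -1.  -2.6] M [-0.03  0.01  0.01] g 0.157 q6 -0.29
[257.5, 172.2] 0.97 [0.5521 0.1582 0.14  ]
side key [249.8, 244.6] 0.69
side key [238.1, 142.2] 0.67
side key [273.9, 266.3] 0.59
side key [240.9, 186.1] 0.46
side key [199.2, 151.8] 0.43
side shaft_mouth [238.9, 152.6] 0.56
scene key [283.3, 218.3] 0.76
scene key [267.0, 197.5] 0.6
scene key [247.0, 180.2] 0.59
scene shaft_mouth [281.2, 230.7] 0.69
keybottom [0.54685044 0.16256959 0.19785353] [238.9 141.3] [284.6 216.8]
```

View pics/c5.png

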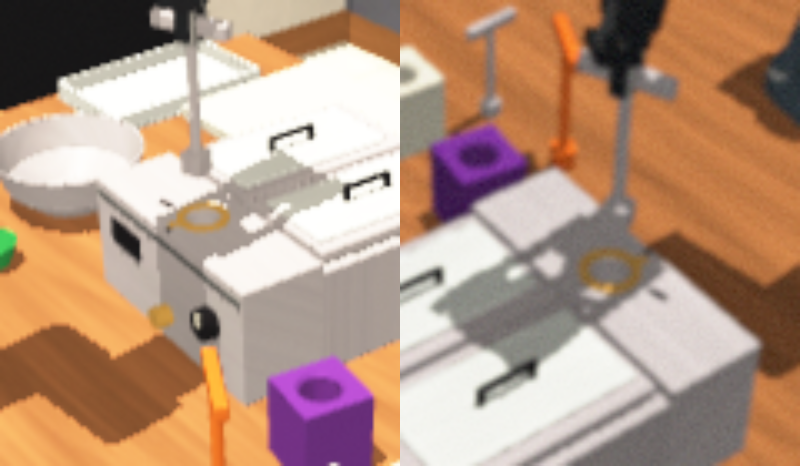

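```bash
cat >> h.py <<'E'
def ring(cam,c,r=40):
    im=grab_frame(cam);s=sense();hsv=cv2.cvtColor(im,cv2.COLOR_BGR2HSV);m=cv2.inRange(hsv,(12,90,60),(32,255,255))
    k=np.zeros_like(m);cv2.circle(k,tuple(int(v) for v in c),r,255,-1);m&=k
    y,x=np.nonzero(m);e=cv2.fitEllipse(cv2.convexHull(np.column_stack([x,y])));print(cam,np.round(e[0],1),np.round(e[1],1),len(x),onz(cam,e[0],.14));return im,m
E
python3 - <<'E'
from h import *
ring("wrist",(257,172),32);ring("side",(240,155),14);ring("scene",(283,231),14);st();st()
E
```

```text
wrist [255.4 166.2] [47.3 53.6] 793 [0.5493 0.1632 0.14  ]
side [239.7 155. ] [ 9.1 18.9] 82 [0.5495 0.1651 0.14  ]
scene [284.1 227.9] [18.  21.5] 130 [0.5365 0.1536 0.14  ]
t 7.55 p [0.5488 0.162  0.3714] yaw 22.1 tilt 0.02 F [-0.1  0.1 -4.6] M [ 0.03 -0.02 -0.03] g 0.157 q6 -0.29
t 7.55 p [0.5488 0.162  0.3714] yaw 22.1 tilt 0.02 F [-0.1  0.1 -4.6] M [ 0.03 -0.02 -0.03] g 0.157 q6 -0.29
```

View pics/w5.png

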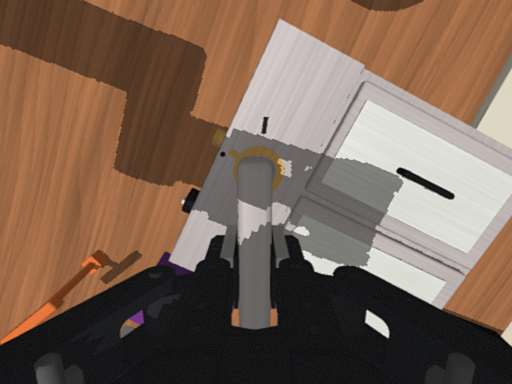

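```bash
python3 - <<'E'
from h import *
setcmd([.5485,.162,.370],22.1)
plan(((.549,.1615,.322),28))
E
```

```text
turn [-0.0328, 0.0, 0.0] shift [0.064, -0.0009, 0.0004]
```

>>> {"op": "play_rows", "data": {
  "deltas": [
    [[-0.0328,0,0],[0.03,-0.0009,0.0004],0],
    [[-0.0328,0,0],[0.064,-0.0009,0.0004],0],
    [[-0.0328,0,0],[0.064,-0.0009,0.0004],0],
    [[-0.0328,0,0],[0.064,-0.0009,0.0004],0]
  ]
}}

```text
clock: 7.95
eef_pos: [0.5494, 0.1619, 0.3234]
orientation: [-0.171, 0.686, 0.171, 0.686]
ft_force: [-0.6, 0.4, -3.9]
grip_width: 0.151
```

```bash
python3 - <<'E'
from h import *
s,R=st()
a=grab_frame("side");b=grab_frame("scene");s,R=st()
cv2.imwrite("pics/c6.png",np.hstack([cv2.resize(a[125:175,215:265],(400,400),interpolation=2),cv2.resize(b[200:250,260:310],(400,400),interpolation=2)]))
P=s["eef_pos"]+R@[.171,0,0];print("keybottom",P,proj("side",P),proj("scene",P))
for c in("side","scene"):
  for q in([.549,.1615,.14],[.549,.1515,.14],[.559,.1615,.14]): print(c,proj(c,q))
E
```

```text
t 7.95 p [0.5494 0.1619 0.3234] yaw 28.05 tilt 0.03 F [-0.6  0.4 -3.9] M [-0.    0.01 -0.03] g 0.151 q6 -0.4
t 8.05 p [0.5503 0.162  0.3249] yaw 28.06 tilt 0.18 F [ 0.4 -0.5 -3.3] M [ 0.02 -0.01 -0.01] g 0.152 q6 -0.4
keybottom [0.55088063 0.16206297 0.15385131] [240.3 151.9] [282.7 228.1]
side [240.2 155.5]
side [241.8 156.6]
side [242.4 154.6]
scene [282.8 231. ]
scene [280.6 229.3]
scene [280.4 232.4]
```

View pics/c6.png

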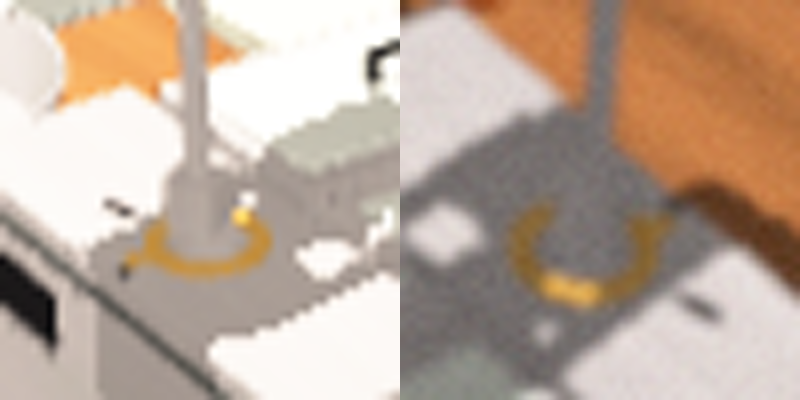

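```bash
cat >> h.py <<'E'
from scipy.optimize import minimize
def ringfit(cam,im,c0=(.549,.1615),sat=100):
    hsv=cv2.cvtColor(im,cv2.COLOR_BGR2HSV);m=cv2.inRange(hsv,(14,sat,60),(32,255,255))
    y,x=np.nonzero(m);P=np.array([onz(cam,(a,b),.1405)[:2] for a,b in zip(x,y)])
    P=P[np.hypot(*(P-c0).T)<.040]
    def f(c,o=False):
        r=np.hypot(*(P-c).T);v=np.maximum(0,r-.029)+np.maximum(0,.0205-r);return np.minimum(v,.004).sum()
    g=[(f((c0[0]+i*5e-4,c0[1]+j*5e-4)),c0[0]+i*5e-4,c0[1]+j*5e-4) for i in range(-20,21) for j in range(-20,21)]
    g.sort();t=np.array([q for q in g if q[0]<=g[0][0]*1.1+1e-9]);print(cam,len(P),g[0][0]/len(P),"best",t[:,1:].mean(0).round(4),"spread",np.ptp(t[:,1:],axis=0).round(4))
E
python3 - <<'E'
from h import *
for c in("side","scene","wrist"):
    im=grab_frame(c);ringfit(c,im);np.save(f"pics/{c}.npy",im)
s,R=st()
P=s["eef_pos"]
for c in("side","scene"):
    print(c,[proj(c,[P[0],P[1],z]).tolist() for z in(.155,.18,.22)])
    # shank columns
    im=np.load(f"pics/{c}.npy");
    for z in(.18,.195,.21):
        u,v=proj(c,[P[0],P[1],z]);row=cv2.cvtColor(im,6)[int(round(v)),int(u)-8:int(u)+9];print(z,u,int(u)-8,row.tolist())
E
```

```text
Traceback (most recent call last):
  File "h.py", line 38, in ringfit
    y,x=np.nonzero(m);P=np.array([onz(cam,(a,b),.1405)[:2] for a,b in zip(x,y)])
                                  ~~~^^^^^^^^^^^^^^^^^
  File "h.py", line 8, in onz
    o,d=ray(cam,px);return (o+d*(z-o[2])/d[2]).round(4)
        ~~~^^^^^^^^
  File "h.py", line 5, in ray
    c=camera_info(cam);K=np.array(c["mtx"]);R=np.array(c["R"]);t=np.array(c["t"])
ValueError: time passes only in moves, steps and waits
```

```bash
python3 - <<'E'
t=open("h.py").read()
t=t.replace("P=np.array([onz(cam,(a,b),.1405)[:2] for a,b in zip(x,y)])","""ci=camera_info(cam);Rc=np.array(ci["R"]);o=-Rc.T@np.array(ci["t"])
    d=Rc.T@np.linalg.solve(np.array(ci["mtx"]),np.vstack([x,y,np.ones(len(x))]));P=(o[:,None]+d*(.1405-o[2])/d[2])[:2].T""")
open("h.py","w").write(t)
E
python3 - <<'E'
from h import *
for c in("side","scene","wrist"):
    im=grab_frame(c);ringfit(c,im);np.save(f"pics/{c}.npy",im)
s,R=st()
P=s["eef_pos"]
for c in("side","scene"):
    im=cv2.cvtColor(np.load(f"pics/{c}.npy"),6)
    for z in(.18,.20,.22):
        u,v=proj(c,[P[0],P[1],z]);print(c,z,u,v,int(u)-7,im[int(round(v)),int(u)-7:int(u)+8].tolist())
E
```

```text
side 59 0.0004820975011972218 best [0.5513 0.1638] spread [0.0015 0.0015]
scene 98 0.0003364690316405049 best [0.5484 0.1599] spread [0.001 0.001]
wrist 954 0.00021169743714604978 best [0.55  0.162] spread [0.001 0.002]
t 8.25 p [0.5498 0.162  0.3244] yaw 28.07 tilt 0.13 F [-0.4 -0.2 -3.9] M [ 0.01  0.01 -0.03] g 0.151 q6 -0.4
side 0.18 239.8 145.6 232 [250, 251, 251, 247, 204, 164, 159, 170, 171, 161, 162, 157, 171, 167, 176]
side 0.2 239.6 140.6 232 [250, 250, 250, 250, 249, 247, 181, 175, 171, 175, 235, 249, 249, 242, 250]
side 0.22 239.4 135.5 232 [217, 188, 159, 233, 250, 239, 179, 176, 168, 251, 255, 255, 255, 255, 255]
scene 0.18 283.4 221.5 276 [114, 116, 115, 113, 118, 114, 113, 116, 111, 114, 113, 110, 109, 111, 119]
scene 0.2 283.7 216.6 276 [109, 111, 112, 110, 111, 113, 111, 109, 112, 110, 117, 123, 127, 137, 135]
scene 0.22 284.1 211.5 277 [215, 213, 186, 154, 129, 124, 120, 115, 115, 121, 137, 144, 148, 146, 148]
```

```bash
python3 - <<'E'
from h import *
setcmd([.5498,.162,.324],28.07)
plan(((.55,.162,.310),28),((.55,.162,.300),28),((.55,.162,.285),28))
E
```

```text
turn [0.0004, 0.0, 0.0] shift [0.0187, -0.0001, 0.0002]
turn [0.0004, 0.0, 0.0] shift [0.032, -0.0001, 0.0002]
turn [0.0004, 0.0, 0.0] shift [0.052, -0.0001, 0.0002]
```

>>> {"op": "play_rows", "data": {
  "deltas": [
    [[0,0,0],[0.01,0,0],0],
    [[0,0,0],[0.02,0,0],0],
    [[0,0,0],[0.03,0,0],0],
    [[0,0,0],[0.04,0,0],0],
    [[0,0,0],[0.05,0,0],0]
  ]
}}

```text
clock: 8.75
eef_pos: [0.5491, 0.1619, 0.2847]
orientation: [-0.171, 0.686, 0.172, 0.686]
ft_force: [0.6, -1.0, -4.2]
grip_width: 0.15
```

```bash
python3 -c "
from h import *
st()"
```

```text
t 8.75 p [0.5491 0.1619 0.2847] yaw 28.07 tilt 0.05 F [ 0.6 -1.  -4.2] M [-0.01  0.07 -0.05] g 0.15 q6 -0.4
```

>>> {"op": "play_rows", "data": {
  "deltas": [
    [[0,0,0],[0.015,0,0],0],
    [[0,0,0],[0.03,0,0],0],
    [[0,0,0],[0.045,0,0],0],
    [[0,0,0],[0.06,0,0],0],
    [[0,0,0],[0.0733,0,0],0],
    [[0,0,0],[0.0733,0,0],0]
  ]
}}

```text
clock: 9.35
eef_pos: [0.5488, 0.1618, 0.229]
orientation: [-0.171, 0.687, 0.172, 0.685]
ft_force: [0.9, 0.3, -4.5]
grip_width: 0.152
```

```bash
python3 -c "
from h import *
st()"
```

```text
t 9.35 p [0.5488 0.1618 0.229 ] yaw 28.07 tilt 0.13 F [ 0.9  0.3 -4.5] M [-0.01 -0.11 -0.01] g 0.152 q6 -0.4
```

>>> {"op": "play_rows", "data": {
  "deltas": [
    [[0,0,0],[0.004,0,0],0],
    [[0,0,0],[0.008,0,0],0],
    [[0,0,0],[0.012,0,0],0],
    [[0,0,0],[0.016,0,0],0],
    [[0,0,0],[0.016,0,0],0]
  ]
}}

```text
clock: 9.85
eef_pos: [0.549, 0.1619, 0.2185]
orientation: [-0.171, 0.686, 0.172, 0.686]
ft_force: [-0.1, -0.1, -4.0]
grip_width: 0.154
```

>>> {"op": "play_rows", "data": {
  "deltas": [
    [[0,0,0],[0.003,0,0],0],
    [[0,0,0],[0.006,0,0],0],
    [[0,0,0],[0.006,0,0],0]
  ]
}}

```text
clock: 10.15
eef_pos: [0.549, 0.1619, 0.214]
orientation: [-0.171, 0.686, 0.172, 0.686]
ft_force: [-0.4, -0.5, -4.3]
grip_width: 0.154
```

>>> {"op": "play_rows", "data": {
  "deltas": [
    [[0,0,0],[0.002,0,0],0],
    [[0,0,0],[0.004,0,0],0],
    [[0,0,0],[0.004,0,0],0]
  ]
}}

```text
clock: 10.45
eef_pos: [0.5497, 0.1617, 0.2114]
orientation: [-0.172, 0.686, 0.171, 0.686]
ft_force: [0.3, -1.1, -3.9]
grip_width: 0.154
```

Nose region passed with no contact; the corners should be felt at about 0.209.

>>> {"op": "play_rows", "data": {
  "deltas": [
    [[0,0,0],[0.0015,0,0],0],
    [[0,0,0],[0.003,0,0],0],
    [[0,0,0],[0.003,0,0],0]
  ]
}}

```text
clock: 10.75
eef_pos: [0.5497, 0.1617, 0.2092]
orientation: [-0.172, 0.686, 0.171, 0.686]
ft_force: [0.1, -1.4, -2.8]
grip_width: 0.153
```

>>> {"op": "play_rows", "data": {
  "deltas": [
    [[0,0,0],[0.0015,0,0],0],
    [[0,0,0],[0.0025,0,0],0],
    [[0,0,0],[0.0025,0,0],0]
  ]
}}

```text
clock: 11.05
eef_pos: [0.5497, 0.1618, 0.2071]
orientation: [-0.172, 0.686, 0.171, 0.686]
ft_force: [1.4, -1.2, -1.6]
grip_width: 0.151
```

>>> {"op": "play_rows", "data": {
  "deltas": [
    [[0,0,0],[0.0015,0,0],0],
    [[0,0,0],[0.0025,0,0],0],
    [[0,0,0],[0.0025,0,0],0]
  ]
}}

```text
clock: 11.35
eef_pos: [0.5496, 0.1618, 0.205]
orientation: [-0.172, 0.686, 0.171, 0.686]
ft_force: [1.3, -1.8, -4.2]
grip_width: 0.15
```

```bash
python3 -c "
from h import *
st()"
```

```text
t 11.35 p [0.5496 0.1618 0.205 ] yaw 28.07 tilt 0.04 F [ 1.3 -1.8 -4.2] M [-0.56 -0.66 -0.02] g 0.15 q6 -0.4
```

>>> {"op": "play_rows", "data": {
  "deltas": [
    [[0,0,0],[0.0015,0,0],0],
    [[0,0,0],[0.003,0,0],0],
    [[0,0,0],[0.003,0,0],0]
  ]
}}

```text
clock: 11.65
eef_pos: [0.5495, 0.1619, 0.2029]
orientation: [-0.172, 0.686, 0.171, 0.686]
ft_force: [2.6, -1.2, -3.5]
grip_width: 0.154
```

```bash
python3 -c "
from h import *
st()"
```

```text
t 11.65 p [0.5495 0.1619 0.2029] yaw 28.07 tilt 0.03 F [ 2.6 -1.2 -3.5] M [-0.65 -0.74 -0.08] g 0.154 q6 -0.4
```

>>> {"op": "play_rows", "data": {
  "deltas": [
    [[0,0,0],[0,-0.0012,0.0008],0],
    [[0,0,0],[0,-0.0012,0.0008],0]
  ]
}}

```text
clock: 11.85
eef_pos: [0.5501, 0.1615, 0.2029]
orientation: [-0.171, 0.686, 0.172, 0.686]
ft_force: [2.6, -0.3, -2.7]
grip_width: 0.149
```

```bash
python3 -c "
from h import *
st()"
```

```text
t 11.85 p [0.5501 0.1615 0.2029] yaw 28.06 tilt 0.04 F [ 2.6 -0.3 -2.7] M [-0.49 -0.54  0.01] g 0.149 q6 -0.4
```

>>> {"op": "play_rows", "data": {
  "deltas": [
    [[0,0,0],[0,-0.0027,0.0008],0],
    [[0,0,0],[0,-0.0027,0.0008],0]
  ]
}}

```text
clock: 12.05
eef_pos: [0.551, 0.1602, 0.2028]
orientation: [-0.171, 0.687, 0.172, 0.685]
ft_force: [1.5, 0.3, -3.2]
grip_width: 0.152
```

```bash
python3 -c "
from h import *
st()"
```

```text
t 12.05 p [0.551  0.1602 0.2028] yaw 28.03 tilt 0.13 F [ 1.5  0.3 -3.2] M [-0.13 -0.27 -0.02] g 0.152 q6 -0.4
```

>>> {"op": "play_rows", "data": {
  "deltas": [
    [[0,0,0],[0,-0.001,0.0007],0],
    [[0,0,0],[0.002,-0.001,0.0007],0],
    [[0,0,0],[0.004,-0.001,0.0007],0],
    [[0,0,0],[0.004,-0.001,0.0007],0]
  ]
}}

```text
clock: 12.45
eef_pos: [0.5519, 0.1596, 0.1995]
orientation: [-0.171, 0.687, 0.172, 0.685]
ft_force: [-0.5, -0.0, -3.7]
grip_width: 0.153
```

```bash
python3 -c "
from h import *
st()"
```

```text
t 12.45 p [0.5519 0.1596 0.1995] yaw 28.07 tilt 0.1 F [-0.5 -0.  -3.7] M [0.   0.08 0.04] g 0.153 q6 -0.4
```

>>> {"op": "play_rows", "data": {
  "deltas": [
    [[0,0,0],[0.002,0,0],0],
    [[0,0,0],[0.004,0,0],0],
    [[0,0,0],[0.004,0,0],0]
  ]
}}

```text
clock: 12.75
eef_pos: [0.5522, 0.1596, 0.1967]
orientation: [-0.171, 0.686, 0.172, 0.686]
ft_force: [0.9, 0.8, -3.3]
grip_width: 0.155
```

>>> {"op": "play_rows", "data": {
  "deltas": [
    [[0,0,0],[0.001,0,0],0],
    [[0,0,0],[0.002,0,0],0],
    [[0,0,0],[0.002,0,0],0]
  ]
}}

```text
clock: 13.05
eef_pos: [0.5524, 0.1595, 0.1955]
orientation: [-0.171, 0.686, 0.172, 0.686]
ft_force: [0.4, -0.2, -3.9]
grip_width: 0.155
```

```bash
python3 -c "
from h import *
st()"
```

```text
t 13.05 p [0.5524 0.1595 0.1955] yaw 28.06 tilt 0.02 F [ 0.4 -0.2 -3.9] M [ 0.21  0.12 -0.01] g 0.155 q6 -0.4
```

>>> {"op": "play_rows", "data": {
  "deltas": [
    [[0,0,0],[0.001,0,0],0],
    [[0,0,0],[0.002,0,0],0],
    [[0,0,0],[0.002,0,0],0]
  ]
}}

```text
clock: 13.35
eef_pos: [0.5529, 0.1596, 0.1953]
orientation: [-0.172, 0.686, 0.171, 0.686]
ft_force: [-1.3, 0.4, 5.1]
grip_width: 0.153
```

```bash
python3 -c "
from h import *
st()"
```

```text
t 13.35 p [0.5529 0.1596 0.1953] yaw 28.07 tilt 0.08 F [-1.3  0.4  5.1] M [0.16 0.57 0.03] g 0.153 q6 -0.4
```

>>> {"op": "play_rows", "data": {
  "deltas": [
    [[0,0,0],[-0.001,0.0012,-0.0009],0],
    [[0.02,0,0],[-0.001,0.0012,-0.0009],0],
    [[0.04,0,0],[-0.001,0.0012,-0.0009],0],
    [[0.06,0,0],[-0.001,0.0012,-0.0009],0],
    [[0.08,0,0],[-0.001,0.0012,-0.0009],0],
    [[0.1,0,0],[-0.001,0.0012,-0.0009],0]
  ]
}}

```text
clock: 13.95
eef_pos: [0.5518, 0.1599, 0.1953]
orientation: [-0.062, 0.704, 0.061, 0.705]
ft_force: [-1.1, 0.2, 3.1]
grip_width: 0.152
```

```bash
python3 -c "
from h import *
st()"
```

```text
t 13.95 p [0.5518 0.1599 0.1953] yaw 9.96 tilt 0.07 F [-1.1  0.2  3.1] M [0.14 0.38 0.18] g 0.152 q6 -0.09
```

>>> {"op": "play_rows", "data": {
  "deltas": [
    [[0.02,0,0],[-0.001,0.0007,-0.0013],0],
    [[0.04,0,0],[-0.001,0.0007,-0.0013],0],
    [[0.06,0,0],[-0.001,0.0007,-0.0013],0],
    [[0.08,0,0],[-0.001,0.0007,-0.0013],0],
    [[0.1,0,0],[-0.001,0.0007,-0.0013],0]
  ]
}}

```text
clock: 14.45
eef_pos: [0.5509, 0.1602, 0.1954]
orientation: [0.049, 0.705, -0.05, 0.706]
ft_force: [-0.1, -0.5, -0.7]
grip_width: 0.155
```

```bash
python3 -c "
from h import *
st()"
```

```text
t 14.45 p [0.5509 0.1602 0.1954] yaw -8.03 tilt 0.08 F [-0.1 -0.5 -0.7] M [0.16 0.1  0.16] g 0.155 q6 0.23
```

>>> {"op": "play_rows", "data": {
  "deltas": [
    [[0.02,0,0],[0,0.0005,0],0],
    [[0.04,0,0],[0,0.0005,0],0],
    [[0.055,0,0],[0,0.0005,0],0],
    [[0.065,0,0],[0,0.0005,0],0],
    [[0.075,0,0],[0,0.0005,0],0]
  ]
}}

```text
clock: 14.95
eef_pos: [0.5509, 0.1606, 0.1954]
orientation: [0.132, 0.694, -0.132, 0.695]
ft_force: [-0.1, -0.6, -0.1]
grip_width: 0.156
```

```bash
python3 -c "
from h import *
st()"
```

```text
t 14.95 p [0.5509 0.1606 0.1954] yaw -21.46 tilt 0.06 F [-0.1 -0.6 -0.1] M [0.08 0.11 0.11] g 0.156 q6 0.46
```

>>> {"op": "play_rows", "data": {
  "deltas": [
    [[0.008,0,0],[0,0,0],0],
    [[0.016,0,0],[0,0,0],0],
    [[0.016,0,0],[0,0,0],0]
  ]
}}

```text
clock: 15.25
eef_pos: [0.5508, 0.1606, 0.1955]
orientation: [0.149, 0.691, -0.149, 0.691]
ft_force: [1.1, 0.9, -1.6]
grip_width: 0.154
```

```bash
python3 -c "
from h import *
st()"
```

```text
t 15.25 p [0.5508 0.1606 0.1955] yaw -24.32 tilt 0.04 F [ 1.1  0.9 -1.6] M [-0.03 -0.01  0.15] g 0.154 q6 0.51
```

>>> {"op": "play_rows", "data": {
  "deltas": [
    [[0.006,0,0],[0,0,0],0],
    [[0.012,0,0],[0,0,0],0],
    [[0.012,0,0],[0,0,0],0]
  ]
}}

```text
clock: 15.55
eef_pos: [0.5507, 0.1606, 0.1954]
orientation: [0.162, 0.688, -0.162, 0.688]
ft_force: [0.1, -0.4, -2.9]
grip_width: 0.153
```

```bash
python3 -c "
from h import *
st()"
```

```text
t 15.55 p [0.5507 0.1606 0.1954] yaw -26.5 tilt 0.02 F [ 0.1 -0.4 -2.9] M [-0.   -0.17  0.11] g 0.153 q6 0.55
```

>>> {"op": "play_rows", "data": {
  "deltas": [
    [[0.006,0,0],[0,0,0],0],
    [[0.012,0,0],[0,0,0],0],
    [[0.012,0,0],[0,0,0],0]
  ]
}}

```text
clock: 15.85
eef_pos: [0.5506, 0.1607, 0.1955]
orientation: [0.175, 0.685, -0.175, 0.685]
ft_force: [-0.3, 0.6, -3.1]
grip_width: 0.151
```

```bash
python3 -c "
from h import *
st()"
```

```text
t 15.85 p [0.5506 0.1607 0.1955] yaw -28.66 tilt 0.0 F [-0.3  0.6 -3.1] M [ 0.   -0.23  0.11] g 0.151 q6 0.59
```

>>> {"op": "play_rows", "data": {
  "deltas": [
    [[0.006,0,0],[0,0.0004,0.0008],0],
    [[0.012,0,0],[0,0.0004,0.0008],0],
    [[0.012,0,0],[0,0.0004,0.0008],0]
  ]
}}

```text
clock: 16.15
eef_pos: [0.551, 0.1607, 0.1955]
orientation: [0.188, 0.682, -0.188, 0.681]
ft_force: [0.0, 0.6, -2.7]
grip_width: 0.154
```

```bash
python3 -c "
from h import *
st()"
```

```text
t 16.15 p [0.551  0.1607 0.1955] yaw -30.83 tilt 0.03 F [ 0.   0.6 -2.7] M [ 0.05 -0.02  0.11] g 0.154 q6 0.63
```

>>> {"op": "play_rows", "data": {
  "deltas": [
    [[0.006,0,0],[0,0,0],0],
    [[0.012,0,0],[0,0,0],0],
    [[0.012,0,0],[0,0,0],0]
  ]
}}

```text
clock: 16.45
eef_pos: [0.551, 0.1607, 0.1954]
orientation: [0.201, 0.678, -0.201, 0.678]
ft_force: [0.1, 0.9, -2.6]
grip_width: 0.156
```

```bash
python3 -c "
from h import *
st()"
```

```text
t 16.45 p [0.551  0.1607 0.1954] yaw -32.99 tilt 0.03 F [ 0.1  0.9 -2.6] M [0.15 0.07 0.09] g 0.156 q6 0.66
```

>>> {"op": "play_rows", "data": {
  "deltas": [
    [[0.006,0,0],[0,0,0],0],
    [[0.012,0,0],[0,0,0],0],
    [[0.012,0,0],[0,0,0],0]
  ]
}}

```text
clock: 16.75
eef_pos: [0.551, 0.1607, 0.1955]
orientation: [0.213, 0.674, -0.214, 0.674]
ft_force: [-0.4, -0.4, -3.1]
grip_width: 0.152
```

```bash
python3 -c "
from h import *
st()"
```

```text
t 16.75 p [0.551  0.1607 0.1955] yaw -35.15 tilt 0.02 F [-0.4 -0.4 -3.1] M [0.11 0.07 0.13] g 0.152 q6 0.7
```

>>> {"op": "play_rows", "data": {
  "deltas": [
    [[0.006,0,0],[0,0,0],0],
    [[0.012,0,0],[0,0,0],0],
    [[0.012,0,0],[0,0,0],0]
  ]
}}

```text
clock: 17.05
eef_pos: [0.5511, 0.1607, 0.1955]
orientation: [0.226, 0.67, -0.226, 0.67]
ft_force: [-0.6, 0.3, -3.4]
grip_width: 0.154
```

```bash
python3 -c "
from h import *
st()"
```

```text
t 17.05 p [0.5511 0.1607 0.1955] yaw -37.31 tilt 0.02 F [-0.6  0.3 -3.4] M [0.13 0.11 0.12] g 0.154 q6 0.74
```

>>> {"op": "play_rows", "data": {
  "deltas": [
    [[0.006,0,0],[0,0,0],0],
    [[0.012,0,0],[0,0,0],0],
    [[0.012,0,0],[0,0,0],0]
  ]
}}

```text
clock: 17.35
eef_pos: [0.5511, 0.1607, 0.1955]
orientation: [0.239, 0.666, -0.239, 0.665]
ft_force: [-0.2, 0.9, -4.7]
grip_width: 0.155
```

```bash
python3 -c "
from h import *
st()"
```

```text
t 17.35 p [0.5511 0.1607 0.1955] yaw -39.47 tilt 0.01 F [-0.2  0.9 -4.7] M [0.14 0.15 0.16] g 0.155 q6 0.78
```

>>> {"op": "play_rows", "data": {
  "deltas": [
    [[0.006,0,0],[0,0,0],0],
    [[0.012,0,0],[0,0,0],0],
    [[0.012,0,0],[0,0,0],0]
  ]
}}

```text
clock: 17.65
eef_pos: [0.5511, 0.1607, 0.1955]
orientation: [0.251, 0.661, -0.251, 0.661]
ft_force: [-1.2, 0.7, -4.7]
grip_width: 0.151
```

```bash
python3 - <<'E'
from h import *
st();im=grab_frame("wrist");cv2.imwrite("pics/w7.png",im);np.save("pics/w7.npy",im)
E
```

```text
t 17.65 p [0.5511 0.1607 0.1955] yaw -41.63 tilt 0.02 F [-1.2  0.7 -4.7] M [0.17 0.14 0.14] g 0.151 q6 0.82
```

View pics/w7.png

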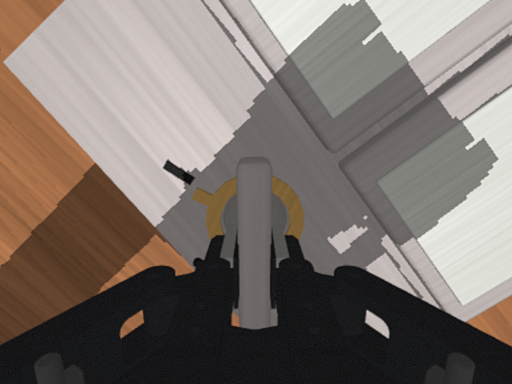

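>>> {"op": "play_rows", "data": {
  "deltas": [
    [[0.006,0,0],[0,0,0],0],
    [[0.012,0,0],[0,0,0],0],
    [[0.018,0,0],[0,0,0],0],
    [[0.018,0,0],[0,0,0],0]
  ]
}}

```text
clock: 18.1
eef_pos: [0.5511, 0.1607, 0.1955]
orientation: [0.27, 0.654, -0.27, 0.654]
ft_force: [-0.6, 0.9, -4.0]
grip_width: 0.151
```

```bash
python3 -c "
from h import *
st()"
```

```text
t 18.1 p [0.5511 0.1607 0.1955] yaw -44.87 tilt 0.01 F [-0.6  0.9 -4. ] M [0.23 0.24 0.12] g 0.151 q6 0.87
```

>>> {"op": "play_rows", "data": {
  "deltas": [
    [[0.005,0,0],[0,0,0],0],
    [[0.01,0,0],[0,0,0],0],
    [[0.01,0,0],[0,0,0],0]
  ]
}}

```text
clock: 18.4
eef_pos: [0.5511, 0.1607, 0.1955]
orientation: [0.28, 0.649, -0.28, 0.649]
ft_force: [-0.6, 1.6, -5.0]
grip_width: 0.153
```

```bash
python3 -c "
from h import *
st()"
```

```text
t 18.4 p [0.5511 0.1607 0.1955] yaw -46.66 tilt 0.01 F [-0.6  1.6 -5. ] M [0.26 0.18 0.13] g 0.153 q6 0.9
```

>>> {"op": "play_rows", "data": {
  "deltas": [
    [[0.005,0,0],[0,0,-0.0011],0],
    [[0.008,0,0],[0,0,-0.0011],0],
    [[0.008,0,0],[0,0,-0.0011],0]
  ]
}}

```text
clock: 18.7
eef_pos: [0.5508, 0.1611, 0.1955]
orientation: [0.288, 0.646, -0.288, 0.646]
ft_force: [-0.1, 0.6, -6.2]
grip_width: 0.157
```

```bash
python3 -c "
from h import *
st()"
```

```text
t 18.7 p [0.5508 0.1611 0.1955] yaw -48.08 tilt 0.03 F [-0.1  0.6 -6.2] M [ 0.01 -0.    0.1 ] g 0.157 q6 0.93
```

>>> {"op": "play_rows", "data": {
  "deltas": [
    [[0.004,0,0],[0,0,0],0],
    [[0.007,0,0],[0,0,0],0],
    [[0.007,0,0],[0,0,0],0]
  ]
}}

```text
clock: 19.0
eef_pos: [0.5507, 0.1611, 0.1955]
orientation: [0.295, 0.642, -0.295, 0.643]
ft_force: [0.3, -0.3, -6.1]
grip_width: 0.155
```

```bash
python3 -c "
from h import *
st()"
```

```text
t 19.0 p [0.5507 0.1611 0.1955] yaw -49.35 tilt 0.02 F [ 0.3 -0.3 -6.1] M [ 0.   -0.08  0.14] g 0.155 q6 0.95
```

>>> {"op": "play_rows", "data": {
  "deltas": [
    [[0.004,0,0],[0,0,0],0],
    [[0.007,0,0],[0,0,0],0],
    [[0.007,0,0],[0,0,0],0]
  ]
}}

```text
clock: 19.3
eef_pos: [0.5507, 0.1612, 0.1956]
orientation: [0.302, 0.639, -0.302, 0.639]
ft_force: [-0.2, -1.0, -5.6]
grip_width: 0.155
```

```bash
python3 -c "
from h import *
st()"
```

```text
t 19.3 p [0.5507 0.1612 0.1956] yaw -50.59 tilt 0.02 F [-0.2 -1.  -5.6] M [-0.03 -0.09  0.26] g 0.155 q6 0.97
```

>>> {"op": "play_rows", "data": {
  "deltas": [
    [[0.004,0,0],[0,0,0],0],
    [[0.007,0,0],[0,0,0],0],
    [[0.007,0,0],[0,0,0],0]
  ]
}}

```text
clock: 19.6
eef_pos: [0.5507, 0.1612, 0.1956]
orientation: [0.309, 0.636, -0.309, 0.636]
ft_force: [0.4, -0.3, -6.0]
grip_width: 0.153
```

```bash
python3 -c "
from h import *
st()"
```

```text
t 19.6 p [0.5507 0.1612 0.1956] yaw -51.84 tilt 0.01 F [ 0.4 -0.3 -6. ] M [-0.05 -0.14  0.42] g 0.153 q6 1.0
```

>>> {"op": "play_rows", "data": {
  "deltas": [
    [[-0.01,0,0],[0,0,0],0],
    [[-0.02,0,0],[0,0,0],0],
    [[-0.028,0,0],[0,0,0],0],
    [[-0.028,0,0],[-0.005,0,0],0],
    [[-0.028,0,0],[-0.01,0,0],0],
    [[-0.028,0,0],[-0.01,0,0],0]
  ]
}}

```text
clock: 20.2
eef_pos: [0.5509, 0.1613, 0.204]
orientation: [0.281, 0.649, -0.281, 0.649]
ft_force: [0.7, -0.5, -3.2]
grip_width: 0.156
```

```bash
python3 -c "
from h import *
st()"
```

```text
t 20.2 p [0.5509 0.1613 0.204 ] yaw -46.84 tilt 0.06 F [ 0.7 -0.5 -3.2] M [-0.1   0.1   0.08] g 0.156 q6 0.91
```

Free. Lift out.

>>> {"op": "play_rows", "data": {
  "deltas": [
    [[0,0,0],[-0.01,0,0],0],
    [[0,0,0],[-0.03,0,0],0],
    [[0,0,0],[-0.06,0,0],0],
    [[0,0,0],[-0.1,0,0],0],
    [[0,0,0],[-0.14,0,0],0],
    [[0,0,0],[-0.18,0,0],0],
    [[0,0,0],[-0.21,0,0],0],
    [[0,0,0],[-0.225,0,0],0],
    [[0,0,0],[-0.225,0,0],0],
    [[0,0,0],[-0.225,0,0],0]
  ]
}}

```text
clock: 21.2
eef_pos: [0.5499, 0.1612, 0.3708]
orientation: [0.281, 0.65, -0.281, 0.648]
ft_force: [-0.1, -0.2, -5.5]
grip_width: 0.155
```

```bash
python3 - <<'E'
from h import *
s,R=st();im=grab_frame("wrist");st();cv2.imwrite("pics/w8.png",im[60:300,100:420]);s,R=st()
setcmd([*s["eef_pos"]],-46.85)
plan(((.535,.02,.372),-55),((.4784,-.264,.372),-63.75))
E
```

```text
t 21.2 p [0.5499 0.1612 0.3708] yaw -46.81 tilt 0.12 F [-0.1 -0.2 -5.5] M [-0.01  0.02  0.01] g 0.155 q6 0.91
t 21.25 p [0.5496 0.1612 0.3701] yaw -46.82 tilt 0.2 F [ 0.2  0.1 -4.3] M [-0.03  0.   -0.03] g 0.151 q6 0.91
t 21.25 p [0.5496 0.1612 0.3701] yaw -46.82 tilt 0.2 F [ 0.2  0.1 -4.3] M [-0.03  0.   -0.03] g 0.151 q6 0.91
turn [0.0453, 0.0, 0.0] shift [-0.0025, -0.143, 0.124]
turn [0.0939, 0.0, 0.0] shift [-0.0025, -0.457, 0.3486]
```

View pics/w8.png

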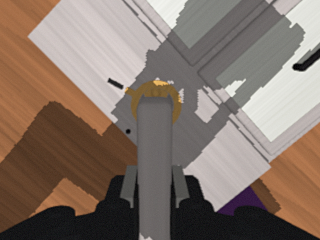

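>>> {"op": "play_rows", "data": {
  "deltas": [
    [[0.0453,0,0],[-0.0025,-0.143,0.124],0],
    [[0.0453,0,0],[-0.0025,-0.143,0.124],0],
    [[0.0453,0,0],[-0.0025,-0.143,0.124],0],
    [[0.0939,0,0],[-0.0025,-0.457,0.3486],0],
    [[0.0939,0,0],[-0.0025,-0.457,0.3486],0],
    [[0.0939,0,0],[-0.0025,-0.457,0.3486],0],
    [[0.0939,0,0],[-0.0025,-0.457,0.3486],0],
    [[0.0939,0,0],[-0.0025,-0.457,0.3486],0],
    [[0.0939,0,0],[-0.0025,-0.457,0.3486],0],
    [[0.0939,0,0],[-0.0025,-0.457,0.3486],0]
  ]
}}

```text
clock: 22.25
eef_pos: [0.4783, -0.2693, 0.3717]
orientation: [0.374, 0.6, -0.376, 0.599]
ft_force: [0.9, 0.7, -4.2]
grip_width: 0.152
```

>>> {"op": "play_rows", "data": {
  "deltas": [
    [[0,0,0],[0,0,0],0],
    [[0,0,0],[0,0,0],0],
    [[0,0,0],[0,0,0],0]
  ]
}}

```text
clock: 22.55
eef_pos: [0.4797, -0.2624, 0.3731]
orientation: [0.373, 0.601, -0.372, 0.6]
ft_force: [-0.6, 0.1, -4.4]
grip_width: 0.154
```

```bash
python3 - <<'E'
from h import *
s,R=st()
im=grab_frame("wrist");cv2.imwrite("pics/w9.png",im)
for d in tip_of("wrist","holder_mouth"): print(d["at"],d["score"], onz("wrist",d["at"],.09))
s,R=st();s,R=st();setcmd(s["eef_pos"],-63.75)
plan(((.4784,-.264,.29),-63.75),((.4784,-.264,.25),-63.75))
E
```

```text
t 22.55 p [ 0.4797 -0.2624  0.3731] yaw -63.61 tilt 0.09 F [-0.6  0.1 -4.4] M [-0.03 -0.02  0.  ] g 0.154 q6 0.41
[141.0, 86.8] 0.88 [ 0.4979 -0.0971  0.09  ]
[256.3, 154.8] 0.74 [ 0.4855 -0.2619  0.09  ]
[423.2, 194.7] 0.28 [ 0.5369 -0.4875  0.09  ]
t 22.65 p [ 0.4799 -0.2626  0.3736] yaw -63.6 tilt 0.02 F [ 0.8 -0.2 -3.8] M [-0.03  0.03 -0.03] g 0.151 q6 0.4
t 22.65 p [ 0.4799 -0.2626  0.3736] yaw -63.6 tilt 0.02 F [ 0.8 -0.2 -3.8] M [-0.03  0.03 -0.03] g 0.151 q6 0.4
turn [0.0, 0.0, 0.0] shift [0.1115, -0.0026, 0.0008]
turn [0.0, 0.0, 0.0] shift [0.1648, -0.0026, 0.0008]
```

View pics/w9.png

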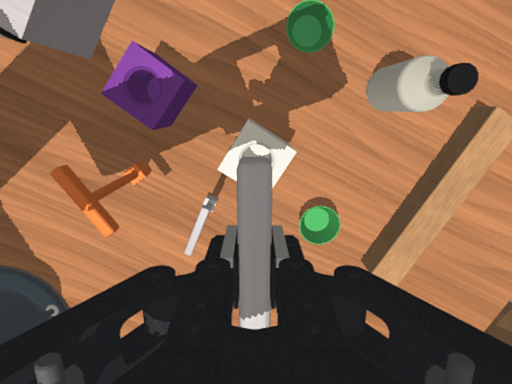

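>>> {"op": "play_rows", "data": {
  "deltas": [
    [[0,0,0],[0.04,-0.0012,-0.0008],0],
    [[0,0,0],[0.08,-0.0012,-0.0008],0],
    [[0,0,0],[0.11,-0.0012,-0.0008],0],
    [[0,0,0],[0.1248,-0.0012,-0.0008],0],
    [[0,0,0],[0.135,-0.0012,-0.0008],0],
    [[0,0,0],[0.145,-0.0012,-0.0008],0],
    [[0,0,0],[0.155,-0.0012,-0.0008],0],
    [[0,0,0],[0.165,-0.0012,-0.0008],0]
  ]
}}

```text
clock: 23.45
eef_pos: [0.4791, -0.2641, 0.2502]
orientation: [0.373, 0.6, -0.373, 0.601]
ft_force: [-0.1, -0.5, -4.0]
grip_width: 0.152
```

```bash
python3 -c "
from h import *
st()"
```

```text
t 23.45 p [ 0.4791 -0.2641  0.2502] yaw -63.7 tilt 0.11 F [-0.1 -0.5 -4. ] M [ 0.    0.03 -0.03] g 0.152 q6 0.4
```

>>> {"op": "play_rows", "data": {
  "deltas": [
    [[0,0,0],[0.02,0,0],0],
    [[0,0,0],[0.04,0,0],0],
    [[0,0,0],[0.06,0,0],0],
    [[0,0,0],[0.075,0,0],0],
    [[0,0,0],[0.083,0,0],0],
    [[0,0,0],[0.083,0,0],0]
  ]
}}

```text
clock: 24.05
eef_pos: [0.4783, -0.2637, 0.187]
orientation: [0.373, 0.601, -0.373, 0.6]
ft_force: [0.7, 0.4, -3.7]
grip_width: 0.152
```

```bash
python3 -c "
from h import *
st()"
```

```text
t 24.05 p [ 0.4783 -0.2637  0.187 ] yaw -63.72 tilt 0.08 F [ 0.7  0.4 -3.7] M [ 0.01  0.   -0.04] g 0.152 q6 0.4
```

>>> {"op": "play_rows", "data": {
  "deltas": [
    [[0,0,0],[0.003,0,0],0],
    [[0,0,0],[0.005,0,0],0],
    [[0,0,0],[0.005,0,0],0]
  ]
}}

```text
clock: 24.35
eef_pos: [0.4788, -0.2639, 0.1843]
orientation: [0.373, 0.6, -0.373, 0.601]
ft_force: [0.2, -0.8, -3.0]
grip_width: 0.152
```

```bash
python3 -c "
from h import *
st()"
```

```text
t 24.35 p [ 0.4788 -0.2639  0.1843] yaw -63.71 tilt 0.04 F [ 0.2 -0.8 -3. ] M [-0.01  0.01 -0.  ] g 0.152 q6 0.4
```

>>> {"op": "play_rows", "data": {
  "deltas": [
    [[0,0,0],[0.0015,0,0],0],
    [[0,0,0],[0.003,0,0],0],
    [[0,0,0],[0.003,0,0],0]
  ]
}}

```text
clock: 24.65
eef_pos: [0.4786, -0.2637, 0.1816]
orientation: [0.373, 0.601, -0.373, 0.601]
ft_force: [0.2, 0.4, -3.1]
grip_width: 0.149
```

>>> {"op": "play_rows", "data": {
  "deltas": [
    [[0,0,0],[0.001,0,0],0],
    [[0,0,0],[0.001,0,0],0]
  ]
}}

```text
clock: 24.85
eef_pos: [0.4789, -0.264, 0.1816]
orientation: [0.373, 0.6, -0.373, 0.601]
ft_force: [0.5, 0.4, 0.6]
grip_width: 0.154
```

```bash
python3 -c "
from h import *
st()"
```

```text
t 24.85 p [ 0.4789 -0.264   0.1816] yaw -63.71 tilt 0.05 F [0.5 0.4 0.6] M [ 0.1   0.17 -0.04] g 0.154 q6 0.4
```

Standing on the pocket floor (Fz up 4 N). Release and check.

>>> {"op": "play_rows", "data": {
  "deltas": [
    [[0,0,0],[0,0,0],1],
    [[0,0,0],[0,0,0],1],
    [[0,0,0],[0,0,0],1],
    [[0,0,0],[0,0,0],1],
    [[0,0,0],[0,0,0],1],
    [[0,0,0],[0,0,0],1],
    [[0,0,0],[0,0,0],1]
  ]
}}

```text
clock: 25.55
eef_pos: [0.4786, -0.2638, 0.1809]
orientation: [0.373, 0.601, -0.373, 0.601]
ft_force: [0.1, 0.8, 0.4]
grip_width: 0.997
```

>>> {"op": "play_rows", "data": {
  "deltas": [
    [[0,0,0],[-0.01,0,0],1],
    [[0,0,0],[-0.04,0,0],1],
    [[0,0,0],[-0.08,0,0],1],
    [[0,0,0],[-0.12,0,0],1],
    [[0,0,0],[-0.16,0,0],1],
    [[0,0,0],[-0.2,0,0],1],
    [[0,0,0],[-0.2,0,0],1],
    [[0,0,0],[-0.2,0,0],1]
  ]
}}

```text
clock: 26.35
eef_pos: [0.4786, -0.2638, 0.3318]
orientation: [0.373, 0.6, -0.373, 0.601]
ft_force: [0.1, 0.1, -1.0]
grip_width: 0.999
```

```bash
python3 - <<'E'
from h import *
st();w=grab_frame("wrist");a=grab_frame("side");st()
cv2.imwrite("pics/end.png",np.hstack([cv2.resize(w,(400,300)),cv2.resize(a[120:330,180:460],(400,300))]))
for d in tip_of("wrist","key_bar"): print(d["at"],d["score"], onz("wrist",d["at"],.175))
for c,o in (("side",[(329.3,295.3),(346.6,231.1),(380.2,258.5),(396.1,307.9)]),):
  for l in("cup_a","bottle","film_box","bowl","key_bar"):
    print(l,[np.round(d["at"],1).tolist() for d in tip_of(c,l)])
E
```

```text
t 26.35 p [ 0.4786 -0.2638  0.3318] yaw -63.71 tilt 0.1 F [ 0.1  0.1 -1. ] M [-0.06 -0.04 -0.05] g 0.999 q6 0.4
t 26.45 p [ 0.4779 -0.2632  0.3299] yaw -63.71 tilt 0.14 F [-0.5 -0.3 -0.5] M [ 0.05 -0.03  0.02] g 1.004 q6 0.4
[189.0, 241.8] 0.98 [ 0.3969 -0.2323  0.175 ]
[253.1, 178.7] 0.72 [ 0.4793 -0.2599  0.175 ]
[59.7, 213.9] 0.67 [ 0.3695 -0.1132  0.175 ]
cup_a [[344.8, 232.9], [178.8, 165.9], [327.6, 297.7]]
bottle []
film_box [[398.7, 309.6]]
bowl [[200.3, 152.2], [381.5, 257.5]]
key_bar [[245.5, 204.0], [273.7, 236.6], [311.0, 214.6]]
```

```bash
python3 - <<'E'
from h import *
im=grab_frame("wrist");s,R=st()
o=[d for d in outline_of("wrist","key") if 235<d["box"][0]<270]
for d in o:
  y,x=np.nonzero(d["pixels"]);r=cv2.minAreaRect(np.column_stack([x,y]).astype(np.float32));print(d["score"],r)
  b=cv2.boxPoints(r);b=b[np.argsort(b[:,1])];A,B=onz("wrist",b[:2].mean(0),.184),onz("wrist",b[2:].mean(0),.184);print((A+B)/2,np.linalg.norm(A-B))
a=cv2.resize(grab_frame("side"),(800,600));p=cv2.imread("pics/side.png")
D=cv2.GaussianBlur(cv2.absdiff(a,p).max(2),(5,5),0);n,_,S,C=cv2.connectedComponentsWithStats((D>45).astype(np.uint8))
print([(S[i].tolist()) for i in range(1,n) if S[i][4]>25])
E
```

```text
t 26.8 p [ 0.4785 -0.2637  0.3303] yaw -63.72 tilt 0.08 F [-0.   0.2  0.5] M [-0.04  0.02 -0.06] g 1.002 q6 0.4
0.8 ((255.5, 179.5), (99.0, 17.0), 90.0)
[ 0.48045 -0.2629   0.184  ] 0.08908630646738025
[[0, 0, 167, 468, 22178], [28, 0, 82, 38, 1284], [151, 0, 368, 402, 44063], [118, 27, 11, 32, 232], [143, 35, 14, 37, 237], [67, 45, 8, 13, 66], [479, 49, 24, 7, 40], [113, 78, 40, 43, 1190], [484, 96, 35, 33, 556], [517, 102, 7, 8, 31], [444, 160, 93, 111, 5006], [146, 174, 13, 16, 84], [385, 270, 18, 9, 114], [113, 315, 51, 12, 320], [482, 315, 11, 12, 77], [409, 319, 46, 18, 275], [386, 326, 34, 56, 1036], [123, 333, 20, 10, 93], [429, 353, 49, 30, 531], [485, 353, 73, 45, 1572], [532, 353, 17, 7, 88], [248, 398, 40, 47, 1248], [188, 440, 51, 29, 416], [221, 444, 26, 29, 198]]
```

```bash
python3 -c "
from h import *
print(job_done());st()"
```

```text
the job is handed in; nothing more can be done
None
the job is handed in; nothing more can be done
```

The valve is shut against its stop and the T-key is back upright in its white holder. I handed the job in at about 27 s of the 67 s allowed.

**Fit:** The key went down the shaft and fitted the square stem at its starting yaw, with no searching. It seated at the expected depth, with about 9 N of downward push. On the way down I shifted it 2–3 mm sideways to clear a small side load.

**Turn:** I turned it about 80° clockwise. The twist held at 0.1–0.18 N m, then rose to 0.26 and 0.42 N m at the stop, where I ended the turn. In the wrist picture after lifting out, the ring's tab stood by the bar (closed).

**Return:** The key met no resistance on its way into the pocket. Once it was standing on the pocket floor I let go and raised the gripper clear.

**Last checks:**
- **Key:** The bar is within about 2 mm of where it started, and its apparent length (89 mm) fits a level bar, so the key stands upright.
- **Cups, bowl and film box:** All were found within 3 pixels of their starting positions.
- **Bottle:** The network missed it by name in the last side picture, but reported something at its old spot as a "bowl".
- **Last picture:** I could not view the final photo because the picture limit was reached. A comparison with the starting side view showed changes around the arm, the shadows and the well, but I could not inspect them by eye.
- **Side view of the key bar:** The network's point was about 5 pixels off its first reading. The wrist view disagreed with that, and I trusted the wrist view.

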